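# Reset the white network hub with a pen

### The arm

A 6-joint arm with a two-finger parallel gripper is mounted at the origin on a cart in front of the work surface, level with it; the furniture and walls round the work are solid. World frame = base frame: x ahead of the robot, y to its left, z up, the work surface at z = 0. Lengths are in m, angles in rad, forces in N, time in s.
With the tool pointing down it reaches from about 0.275 to 0.725 m from the base axis. Payload 15.9 kg.
Tool frame: the origin (TCP) lies on the centre line of the jaws, within the pads' length; the fingertips stand 22 mm ahead of it and the grasp point (between the pads) lies 3 mm ahead of it; z points along the fingers, y is the line along which they close (so a half turn about z gives the same grasp; the last joint's range is limited). The gripper opens to 85 mm and grips with 20 to 120 N. Pads are 22 mm wide; open, the fingers measure 114 mm over their backs; the gripper's body (76 mm by 85 mm) begins 54 mm behind the grasp point. The pads swing forward as they close: fully open they stand 13 mm farther back than shut.
Start: joints at [-1.304, 0.213, -0.034, 1.323, 0, 1.571], TCP at [0.132, -0.482, 0.253] pointing down, gripper open.
Joint ranges: [-2.98, 2.98], [-0.74, 1.72], [-1.14, 1.35], [-2.1, 2.04], [-1.57, 1.44], [-3.14, 3.14]. Speed limits (rad/s): [1.89, 1.89, 2.39, 2.57, 3.14, 3.14].

### API

Orientations are given as [roll, pitch, yaw] about the fixed x, y, z axes, in that order (R = Rz(yaw) Ry(pitch) Rx(roll)).
In Python, from rig import observe, grab_frame, camera_model, hand_in gives the robot as it stands.
- The arm moves only by the tool drive_tool, never from a script. Its argument "plan" is a list of rows, each a list of 7 numbers: the turn, a rotation vector about the tool's x, y, z in rad, then the shift along the tool's x, y, z in cm, then the closure in counts, from 0 (fully open) to 255 (shut). A call has 1 to 20 rows; each row is the pose to reach, as a shift and turn from the pose commanded when the call began, along the tool's axes at that moment; what a row does not reach only later rows make up. A row lasts 1/12 s, in which the tool goes at most 41.7 mm and 7.16 degrees, less where a joint would pass 70% of its speed; a pose out of reach is approached as far as the arm can. A call with a gripper value outside its range is refused whole. The fingers move at their own pace and stop on an object; "newtons" is the grip in N (left out, the last holds). Time passes only in rows, so rows that repeat a pose let the fingers close. It gives the time, the measured TCP pose, the force, the opening and the grip force at its end, in the units of the state.
- observe(): the state, without advancing time (a new reading comes with each control period).
- grab_frame(name): name is "scene" or "top" or "wrist"; returns the picture (480x640x3 uint8, red, green, blue); there is no depth.
- camera_model(name): a dict with "intrinsics" (3x3 intrinsics, pixels), "extrinsics" (4x4, takes a point from world to camera coordinates). Camera axes: x right, y up, looking along -z (the intrinsics and any distortion apply to the point x, -y, -z); pixel columns grow to the right and rows downward; lengths in m; the calibration is good to about 2 mm. The wrist camera is an equidistant fisheye: a pixel r from the principal point sees the ray r / f radians off the axis. A picture is of the moment at which its call begins: read the wrist's pose just before it. camera_model takes no time and is no camera call; for the wrist camera it gives the pose at the moment of the call.
- hand_in(): hands the job in; it is judged then, once.
The state is a dict: "t": time; "joint_positions": joint angles; "joint_velocities": joint speeds; "joint_torque": joint torques, N m; "position": TCP position; "eef_rot": TCP orientation; "wrist_force": force on the tool from outside, world axes, zero at the start; "torque": the same for the moment, N m; "width": finger opening in m; "grip_force": force on a finger pad.
Only numpy, scipy, OpenCV 4.12 (cv2) and the standard library are available. Lean on these libraries where they do the work, as an engineer would, in place of code of your own. Each camera call takes 0.05 s, during which the arm holds its last target. There are 200 camera calls.

### The job

The white network hub has hung. Take the blue pen out of its stand, push the orange button at the bottom of the white hub's recess fully down with the point of the pen for about a second, let it spring back, and put the pen back upright in its stand. Press it only with the pen, and do not press the same button on the black hub.

Things in the scene. Friction and masses are not known exactly. Their poses are not given: they have to be found in the camera images.
- pen: Blue ballpoint pen, 148 mm long, 20 g, standing point down in the stand at the start. Origin on its axis (within 1 mm) at the point, the lower end; z runs along the pen to its top. Solid as a 9 mm round rod over its whole length; its top 85 mm stands free above the stand. It may lean up to about 4 degrees in the stand.
- stand_floor (a point): Silvery metal pen stand, fixed to the desk: a foot of 68 mm diameter, 5 mm thick, and an upright tube 62 mm high in all. This point is the centre of the bore's floor, 5 mm above the desk, where the pen's point rests; z up. The bore is 12 mm wide up to 45 mm above the desk, then flares evenly to 32 mm at the mouth, 62 mm above the desk, so that a pen lowered within 8 mm of the centre is guided in.
- white_button: Orange round spring button, 24 mm across, at the bottom of a round well in the middle of the WHITE network hub (96 x 96 x 34 mm box, fixed to the desk, z up). Origin at the centre of the button's top face, 10 mm below the hub's top and 24 mm above the desk. The well is 26 mm wide. The button slides straight down 6 mm; it begins to move at about 1.5 N, reaches its stop at about 4 N, and springs back when released.
- black_button: The same orange button in the same kind of hub, but the box is BLACK: the wrong one, leave it alone. Origin at the centre of the button's top face. The white hub, the black hub and the stand stand in a row across the desk in any order.
Things that resemble listed ones, but are neither listed nor needed, are in the scene too. Of the things like the part that bears stand_floor, leave any that is pink; of the rest the larger one is meant.

How it is judged:
On the way, in this order (a step that is already met when the one before it is completed fails the run):
1. the pen is lifted clear of its stand in the gripper (z of pen in the frame of stand_floor above 0.06 m and contact force between the fingers and pen above 1 N), for 0.1 s.
2. the held pen keeps the white hub's button at least 4.5 mm down for 0.3 s (distance of white_button from where it was at the start of the episode above 0.0045 m and contact force between pen and white_button above 0.5 N and contact force between the fingers and pen above 1 N), for 0.3 s.
At the end, for the whole second after the job is handed in: The pen stands back in its stand with its point within 12 mm of the centre of the bore's floor, upright within 10 degrees, at rest and released; the white hub's button is up again (within 1.5 mm) (distance between pen and stand_floor below 0.012 m and angle between pen's own z axis and vertical below 0.17 rad and linear speed of pen below 0.02 m/s and distance of white_button from where it was at the start of the episode below 0.0015 m); the robot touches nothing.
It fails at once if the black hub's button is pressed (3 mm or more) (distance of black_button from where it was at the start of the episode above 0.003 m).
It fails at once if the fingers push on the white hub's button (contact force between the fingers and white_button above 0.5 N).
It also fails if it takes over 70 s, if anything falls off the work surface, if the arm or the gripper's body presses on something with over 40 N, if the wrist force passes 120 N, or if a joint passes its speed limit or range.

## Working session

There is one attempt and no reset: what is moved stays moved. The work goes in short steps, Python scripts to look and compute and a tool call to move; the robot and the scene stay as the last step left them, time stands still between calls to the robot, and variables do not carry over. Pictures are saved under pics/ and viewed, at most 10 in all, crops included, and the job is handed in when it is done.

Besides the shell and the picture viewer there is one more tool, called after "Emit:" in YAML: its name, and indented under it one key for each argument. drive_tool: Moves the arm, as the interface text tells. Its arguments: {"type":"object","properties":{"plan":{"type":"array"},"newtons":{"type":"number"}},"required":["plan"]}

```bash
mkdir -p pics
python3 - <<'E'
from rig import *
import cv2,numpy as np
print(observe())
a=[]
for n in("scene","top"):
    f=grab_frame(n); cv2.imwrite(f"pics/{n}0.png",f[:,:,::-1]); m=camera_model(n); print(n,m)
E
```

```text
{'t': 0.0, 'joint_positions': array([-1.30400037e+00,  2.13313340e-01, -3.50525151e-02,  1.32347922e+00,
       -8.50399965e-06,  1.57076435e+00]), 'joint_velocities': array([-9.34552671e-04, -6.45585430e-04, -1.46733596e-04,  7.64911788e-05,
        3.47256594e-04, -2.78094190e-04]), 'joint_torque': array([-2.16322536e-03, -6.86175370e+01,  4.87107396e+01,  1.74815033e-02,
       -1.79944714e-04,  1.18621375e-05]), 'position': array([ 0.13173817, -0.4820165 ,  0.25284015]), 'eef_rot': array([-3.14054391e+00,  8.47045735e-06,  2.66827942e-01]), 'wrist_force': array([-1.05329946, -0.06802779,  0.54899137]), 'torque': array([0.02161043, 0.01179283, 0.01703314]), 'grip_force': 0.0, 'width': 0.08501141142282309}
scene {'intrinsics': array([[481.39886324,   0.        , 323.04207817],
       [  0.        , 481.39886324, 244.66524331],
       [  0.        ,   0.        ,   1.        ]]), 'extrinsics': array([[ 0.99735243, -0.070928  ,  0.01604202, -0.46268806],
       [ 0.03500445,  0.66162258,  0.74901953, -0.1205362 ],
       [-0.06374022, -0.7464749 ,  0.66235368, -0.81283432],
       [ 0.        ,  0.        ,  0.        ,  1.        ]])}
top {'intrinsics': array([[439.53206861,   0.        , 323.18134128],
       [  0.        , 439.53206861, 236.9366205 ],
       [  0.        ,   0.        ,   1.        ]]), 'extrinsics': array([[-0.02065423, -0.99963356,  0.01749684,  0.11087058],
       [ 0.98846241, -0.01779061,  0.15041796, -0.47889773],
       [-0.15005156,  0.02040174,  0.98846765, -0.83365145],
       [ 0.        ,  0.        ,  0.        ,  1.        ]])}
```

View pics/top0.png

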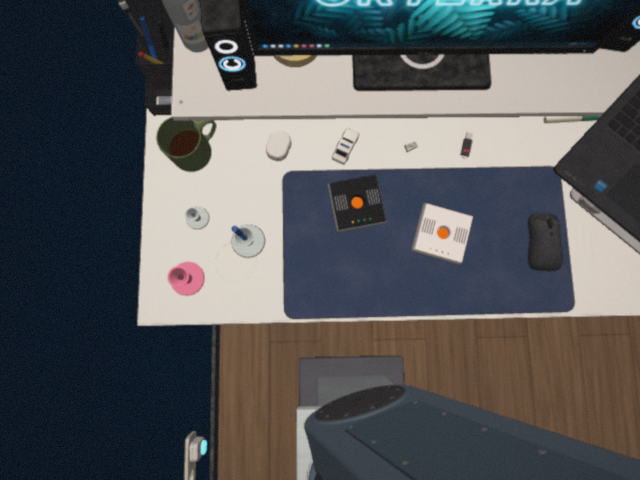

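View pics/scene0.png

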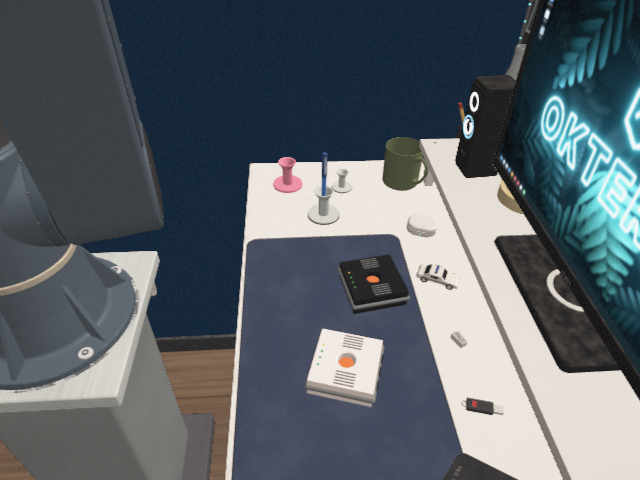

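Top view: the stands are the small silver one (197,217), the large silver one holding the blue pen (247,240) and the pink one (186,278). The large silver one fits, because it isn't pink, is the larger of the other two, and holds the pen. The white hub's button is at (443,232) and the black hub's is at (357,202). I'll confirm with a crop and measure.

```bash
cat > h.py <<'E'
import numpy as np,cv2
from rig import *
def ray(n,uv,m=None):
    m=m or camera_model(n);K=m["intrinsics"];T=m["extrinsics"];R=T[:3,:3]
    d=np.linalg.inv(K)@[uv[0],uv[1],1]
    if n=="wrist":
        v=np.array([d[0],d[1]]);r=np.hypot(*v);d=np.array([*(v/r*np.sin(r)),np.cos(r)])
    d=np.array([d[0],-d[1],-d[2]])
    return -R.T@T[:3,3],R.T@d
def atz(n,uv,z,m=None):
    o,d=ray(n,uv,m);return o+d*(z-o[2])/d[2]
def tri(rays):
    A=0;b=0
    for o,d in rays:
        d=d/np.linalg.norm(d);P=np.eye(3)-np.outer(d,d);A=A+P;b=b+P@o
    x=np.linalg.solve(A,b);return x,[np.linalg.norm(np.cross(x-o,d/np.linalg.norm(d))) for o,d in rays]
def proj(n,X,m=None):
    m=m or camera_model(n);c=m["extrinsics"]@[*X,1];v=np.array([c[0],-c[1]]);z=-c[2]
    if n=="wrist":
        r=np.hypot(*v);v=v/r*np.arctan2(r,z)
    else: v=v/z
    return m["intrinsics"][:2,:2]@v+m["intrinsics"][:2,2]
E
python3 - <<'E'
from h import *
t=cv2.imread("pics/top0.png");s=cv2.imread("pics/scene0.png")
a=cv2.resize(t[195:300,165:285],None,fx=3.3,fy=3.3,interpolation=2);b=cv2.resize(s[140:235,260:370],None,fx=3.6,fy=3.6,interpolation=2)
H=max(a.shape[0],b.shape[0]);f=lambda i:cv2.copyMakeBorder(i,0,H-i.shape[0],0,0,0)
c=np.hstack([f(a),f(b)]);print(c.shape);cv2.imwrite("pics/crop1.png",c)
for n,im in(("top",t),("scene",s)):
    h=cv2.cvtColor(im,cv2.COLOR_BGR2HSV)
    for nm,lo,hi in(("orange",(5,180,150),(18,255,255)),("blue",(105,150,60),(125,255,255))):
        m=cv2.inRange(h,lo,hi);k,l,st,ce=cv2.connectedComponentsWithStats(m)
        for i in range(1,k):
            if st[i,4]>20 and ((nm=="orange" and 100<st[i,4]<400) or (230<ce[i][0]<265 and 215<ce[i][1]<260 and n=="top") or (310<ce[i][0]<335 and 140<ce[i][1]<210 and n=="scene")):
                print(n,nm,ce[i],st[i],atz(n,ce[i],.024))
E
```

```text
(346, 792, 3)
top orange [356.65384615 202.15384615] [351 197  12  11 104] [0.55284188 0.03193592 0.024     ]
scene blue [323.46153846 186.1025641 ] [322 177   4  18  39] [0.48766703 0.32623452 0.024     ]
```

View pics/crop1.png

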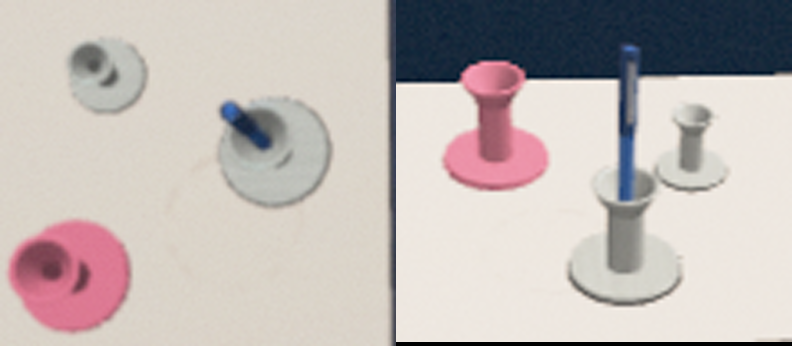

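The large silver stand is confirmed, with the pen in it: foot at crop (274,151), pen top at crop (231,109) in the top view and (629,47) in the scene view.

Run:
```python
from h import *
print("foot",atz("top",(248.2,240.9),.005),atz("scene",(323.9,214.4),.004))
print("pen top",tri([ray("top",(235,228)),ray("scene",(324.7,153.5))]))
for n in("top","scene"):
    print(n,"white",atz(n,(443,232) if n=="top" else (347,360),.024),"foot edges",atz(n,(248.2-17,240.9),.005))
print(tri([ray("top",(443,232.5)),ray("scene",(347,360))]))
print(atz("top",(443,233),.034))
```

```text
foot [0.4801268  0.25391338 0.005     ] [0.48344576 0.24970303 0.004     ]
pen top (array([0.48233292, 0.25471101, 0.14956795]), [np.float64(0.0005269800420513601), np.float64(0.0005269800420512612)])
top white [ 0.48837663 -0.14039629  0.024     ] foot edges [0.48075349 0.28842393 0.005     ]
scene white [ 0.49028398 -0.13447547  0.024     ] foot edges [0.2930589  0.17232882 0.005     ]
(array([ 0.48801902, -0.13864746,  0.02970727]), [np.float64(0.0015417045406935059), np.float64(0.0015417045406935853)])
[ 0.48477634 -0.13728664  0.034     ]
```

Emit:
drive_tool:
  plan:
    - [0,0,0,53.1,-61.9,0,0]
    - [0,0,0,53.1,-61.9,0,0]
    - [0,0,0,53.1,-61.9,0,0]
    - [0,0,0,53.1,-61.9,0,0]
    - [0,0,0,53.1,-61.9,0,0]
    - [0,0,0,53.1,-61.9,0,0]
    - [0,0,0,53.1,-61.9,0,0]
    - [0,0,0,53.1,-61.9,0,0]
    - [0,0,0,53.1,-61.9,0,0]
    - [0,0,0,53.1,-61.9,0,0]
    - [0,0,0,53.1,-61.9,0,0]
    - [0,0,0,53.1,-61.9,0,0]
    - [0,0,0,53.1,-61.9,0,0]
    - [0,0,0,53.1,-61.9,0,0]
    - [0,0,0,53.1,-61.9,0,0]
    - [0,0,0,53.1,-61.9,0,0]
    - [0,0,0,53.1,-61.9,0,0]
    - [0,0,0,53.1,-61.9,0,0]
    - [0,0,0,53.1,-61.9,0,0]
    - [0,0,0,53.1,-61.9,0,0]

```text
t: 1.77
position: [0.4849, 0.1662, 0.2526]
eef_rot: [-3.114, 0.001, 0.315]
wrist_force: [0.2, 0.4, 0.7]
width: 0.0855
grip_force: 0.0
```

```bash
cat >> h.py <<'E'
from scipy.spatial.transform import Rotation as Ro
def delta(p,yaw=None,o=None):
    "tool-frame shift (cm) and turn to stand vertical at p"
    o=o or observe();R=Ro.from_euler('xyz',o["eef_rot"])
    G=Ro.from_euler('xyz',[np.pi,0,o["eef_rot"][2] if yaw is None else yaw])
    return np.round((R.inv()*G).as_rotvec(),3),np.round(R.inv().apply(np.array(p)-o["position"])*100,2)
E
python3 - <<'E'
from h import *
o=observe();m=camera_model("wrist");f=grab_frame("wrist");cv2.imwrite("pics/w1.png",f[:,:,::-1])
print(o["position"],o["eef_rot"],o["joint_velocities"].round(3),o["joint_positions"].round(3))
print(m)
print(proj("wrist",(.481,.253,.005),m),proj("wrist",(.482,.255,.15),m))
E
```

```text
[0.484949   0.16617402 0.25263633] [-3.11413968e+00  1.30687285e-03  3.15398362e-01] [ 0.075  0.42   0.537  0.122  0.04  -0.002] [ 3.140e-01  2.400e-01 -1.000e-03  1.330e+00  2.700e-02  3.141e+00]
{'intrinsics': array([[371.64829954,   0.        , 315.19081175],
       [  0.        , 371.64829954, 239.95136529],
       [  0.        ,   0.        ,   1.        ]]), 'extrinsics': array([[ 0.31021429, -0.95021274, -0.02937421,  0.0162193 ],
       [ 0.90581954,  0.30481726, -0.29424039, -0.45130993],
       [ 0.28854473,  0.06466984,  0.95527993, -0.52748386],
       [ 0.        ,  0.        ,  0.        ,  1.        ]])}
[240.90125151 180.57690556] [188.95108906 210.50331306]
```

View pics/w1.png

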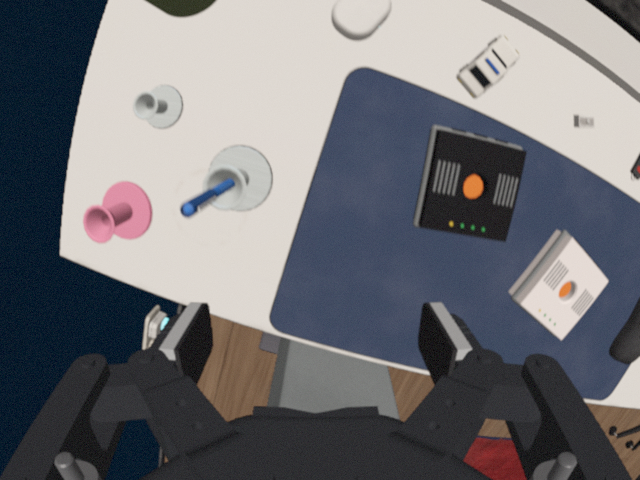

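Run:
```python
from h import *
print(delta((.482,.2545,.25),1.5))
m=camera_model("wrist")
print(atz("wrist",(567,290),.024,m), tri([ray("wrist",(567,290),m),ray("top",(443,232.3)),ray("scene",(347,360))]))
print(atz("wrist",(473,187),.024,m),atz("wrist",(240,178),.005,m),tri([ray("wrist",(188,209),m),ray("top",(235,228)),ray("scene",(324.7,153.5))]))
```

```text
(array([-0.025, -0.016, -1.184]), array([ 2.28, -8.45,  0.45]))
[ 0.48961401 -0.14130496  0.024     ] (array([ 0.48905232, -0.1382621 ,  0.02799478]), [np.float64(0.0013699377864693585), np.float64(0.0021199092000248726), np.float64(0.001066788604944515)])
[0.55470836 0.03364171 0.024     ] [0.48503409 0.25548861 0.005     ] (array([0.48302439, 0.25619528, 0.14824171]), [np.float64(0.001355240691865174), np.float64(0.0015648168662178803), np.float64(0.00046496141858047476)])
```

Emit:
drive_tool:
  plan:
    - [-0.025,-0.016,-1.184,2.3,-8.4,0.4,0]
    - [-0.025,-0.016,-1.184,2.3,-8.4,0.4,0]
    - [-0.025,-0.016,-1.184,2.3,-8.4,0.4,0]
    - [-0.025,-0.016,-1.184,2.3,-8.4,0.4,0]
    - [-0.025,-0.016,-1.184,2.3,-8.4,0.4,0]
    - [-0.025,-0.016,-1.184,2.3,-8.4,0.4,0]
    - [-0.025,-0.016,-1.184,2.3,-8.4,0.4,0]
    - [-0.025,-0.016,-1.184,2.3,-8.4,0.4,0]
    - [-0.025,-0.016,-1.184,2.3,-8.4,0.4,0]
    - [-0.025,-0.016,-1.184,2.3,-8.4,0.4,0]
    - [-0.025,-0.016,-1.184,2.3,-8.4,0.4,0]
    - [-0.025,-0.016,-1.184,2.3,-8.4,0.4,0]
    - [-0.025,-0.016,-1.184,2.3,-8.4,0.4,0]
    - [-0.025,-0.016,-1.184,2.3,-8.4,0.4,0]

```text
t: 2.98
position: [0.4798, 0.2517, 0.2515]
eef_rot: [3.141, 0.001, 1.496]
wrist_force: [-0.4, 0.1, -0.7]
width: 0.0856
grip_force: 0.0
```

Run:
```python
from h import *
o=observe();print(o["position"],o["eef_rot"],o["joint_positions"].round(2));print(delta((.4825,.255,.113),1.5))
f=grab_frame("wrist");cv2.imwrite("pics/w2.png",f[:,:,::-1])
for z in(.005,.15):print(proj("wrist",(.4825,.255,z)))
```

```text
[0.47980698 0.25170123 0.25147986] [3.14143733e+00 8.85987001e-04 1.49569740e+00] [ 0.48  0.3   0.08  1.35 -0.    2.13]
(array([ 0.   ,  0.001, -0.004]), array([ 0.36,  0.24, 13.85]))
[319.02100555 202.11923929]
[321.26208539 247.18014406]
```

View pics/w2.png

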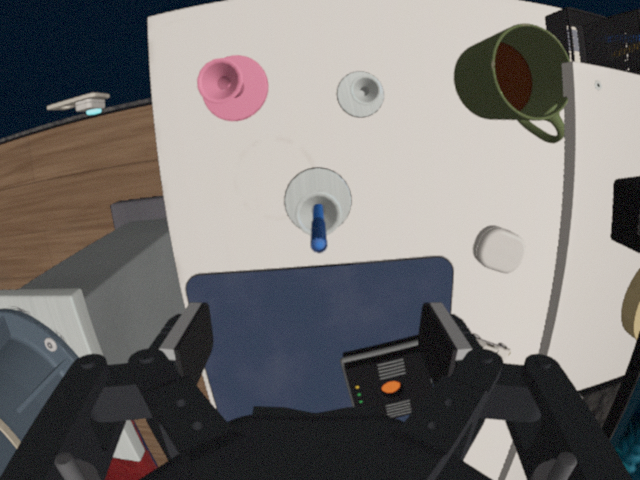

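The pen top is at (319,243) and the foot centre at (318,201), both matching the predictions within a few pixels. Next I descend and close on the pen.

Emit:
drive_tool:
  plan:
    - [0,0,0,0.3,0.2,0,0]
    - [0,0,0,0.3,0.2,4,0]
    - [0,0,0,0.3,0.2,8,0]
    - [0,0,0,0.3,0.2,12,0]
    - [0,0,0,0.3,0.2,13.8,60]
    - [0,0,0,0.3,0.2,13.8,120]
    - [0,0,0,0.3,0.2,13.8,160]
    - [0,0,0,0.3,0.2,13.8,190]
    - [0,0,0,0.3,0.2,13.8,210]
    - [0,0,0,0.3,0.2,13.8,255]
    - [0,0,0,0.3,0.2,13.8,255]
    - [0,0,0,0.3,0.2,13.8,255]
    - [0,0,0,0.3,0.2,13.8,255]
    - [0,0,0,0.3,0.2,13.8,255]
    - [0,0,0,0.3,0.2,13.8,255]
    - [0,0,0,0.3,0.2,13.8,255]
  newtons: 40

```text
t: 4.37
position: [0.4829, 0.2549, 0.115]
eef_rot: [3.139, -0.001, 1.497]
wrist_force: [-1.1, -0.4, 8.5]
width: 0.0078
grip_force: 39.0
```

Gripped. Now I lift it straight up and look.

Emit:
drive_tool:
  plan:
    - [0,0,0,0,0,-2,255]
    - [0,0,0,0,0,-4,255]
    - [0,0,0,0,0,-6,255]
    - [0,0,0,0,0,-8,255]
    - [0,0,0,0,0,-10,255]
    - [0,0,0,0,0,-12,255]
    - [0,0,0,0,0,-12,255]
    - [0,0,0,0,0,-12,255]
    - [0,0,0,0,0,-12,255]
    - [0,0,0,0,0,-12,255]

```text
t: 5.2
position: [0.4817, 0.2544, 0.2329]
eef_rot: [-3.141, 0.001, 1.498]
wrist_force: [-0.1, 0.9, -0.4]
width: 0.0077
grip_force: 39.1
```

Run:
```python
from h import *
o=observe();print(o["position"],o["eef_rot"],o["grip_force"],o["width"])
print("to hub",delta((.489,-.139,.25),1.0))
f=grab_frame("scene");g=grab_frame("wrist");k=grab_frame("top")
for n,i in zip("swt",(f,g,k)): cv2.imwrite(f"pics/{n}3.png",i[:,:,::-1])
P=o["position"]-[0,0,.003+.105]
for n in("scene","top","wrist"):print(n,proj(n,P),proj(n,P+[0,0,.085]))
c=[]
for n,i in(("scene",f),("top",k),("wrist",g)):
    u,v=proj(n,P+[0,0,.04]).astype(int);u=min(max(u,65),574);v=min(max(v,80),399)
    print(n,u-65,v-80);c.append(cv2.resize(i[v-80:v+80,u-65:u+65,::-1],None,fx=2,fy=2,interpolation=2))
cv2.imwrite("pics/c3.png",np.hstack(c))
```

```text
[0.48173559 0.2544027  0.2328675 ] [-3.14100129e+00  1.37526899e-03  1.49752353e+00] 39.07178342342377 0.007699013685180037
to hub (array([-0.   ,  0.001,  0.498]), array([-39.18,   3.6 ,  -1.66]))
scene [323.91852871 164.57541874] [324.70758887 125.26796342]
top [237.68361075 230.41356134] [228.26514812 221.5173801 ]
wrist [317.37366109 249.12140301] [318.24525286 311.46288305]
scene 259 66
top 168 146
wrist 252 192
```

View pics/c3.png

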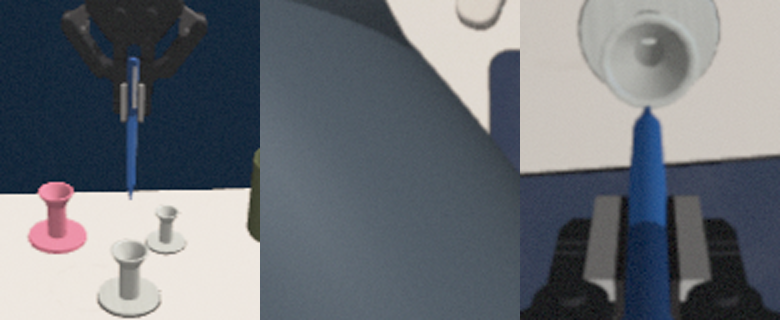

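The pen hangs near-vertical between the pads. Its point is at wrist (315.5,245.5) and scene (324.5,165.5). The bore is visible, with its floor at about wrist (316.5,213).

Run:
```python
from h import *
o=observe();R=Ro.from_euler('xyz',o["eef_rot"])
p,e=tri([ray("wrist",(315.5,245.5)),ray("scene",(324.5,165.5))]);print(p,e,"in tool",R.inv().apply(p-o["position"]))
print(atz("wrist",(315.5,245.5),.125))
print("floor",atz("wrist",(316.8,213),.005),"mouth",atz("wrist",(652-520)/2+252 and ((651-520)/2+252,63/2+192),.062))
```

```text
[0.48184011 0.25586168 0.12184454] [np.float64(0.0012056772311708215), np.float64(0.0012056772311708583)] in tool [ 1.54443784e-03 -3.23363661e-05  1.11136173e-01]
[0.48071364 0.25697766 0.125     ]
floor [0.48148157 0.25085597 0.005     ] mouth [0.48217941 0.25516053 0.062     ]
```

Emit:
drive_tool:
  plan:
    - [0,0,0,-2,0.2,0,255]
    - [0,0,0,-5,0.5,0,255]
    - [0,0,0,-8.5,0.8,0,255]
    - [0,0,0,-12,1.1,0,255]
    - [0,0,0,-15.5,1.4,0,255]
    - [0,0,0,-19,1.7,0,255]
    - [0,0,0,-22.5,2.0,0,255]
    - [0,0,0,-26,2.4,0,255]
    - [0,0,0,-29.5,2.7,0,255]
    - [0,0,0,-33,3.0,0,255]
    - [0,0,0,-36,3.3,0,255]
    - [0,0,0,-38.3,3.5,0,255]
    - [0,0,0,-39.3,3.6,0,255]
    - [0,0,0,-39.3,3.6,2,255]
    - [0,0,0,-39.3,3.6,4,255]
    - [0,0,0,-39.3,3.6,5,255]
    - [0,0,0,-39.3,3.6,5,255]
    - [0,0,0,-39.3,3.6,5,255]

```text
t: 6.85
position: [0.489, -0.1396, 0.184]
eef_rot: [-3.141, 0.001, 1.498]
wrist_force: [-0.4, 0.5, 0.1]
width: 0.0076
grip_force: 39.1
```

Run:
```python
from h import *
o=observe();R=Ro.from_euler('xyz',o["eef_rot"]);print(o["position"],o["eef_rot"])
print("tip",o["position"]+R.apply([.0015,0,.110]))
f=grab_frame("scene");g=grab_frame("wrist")
B=(.489,-.139,.024);c=[]
for n,i in(("scene",f),("wrist",g)):
    u,v=proj(n,B).astype(int);u=min(max(u,65),574);v=min(max(v,80),399)
    print(n,u-65,v-80,proj(n,B));c.append(cv2.resize(i[v-80:v+80,u-65:u+65,::-1],None,fx=3,fy=3,interpolation=2))
cv2.imwrite("pics/c4.png",np.hstack(c))
```

```text
[ 0.48902884 -0.13955877  0.18399834] [-3.14109812e+00  5.70864207e-04  1.49807199e+00]
tip [ 0.48907901 -0.13812141  0.07399752]
scene 281 282 [346.47662321 362.57016946]
wrist 250 146 [315.70630865 226.77708634]
```

View pics/c4.png

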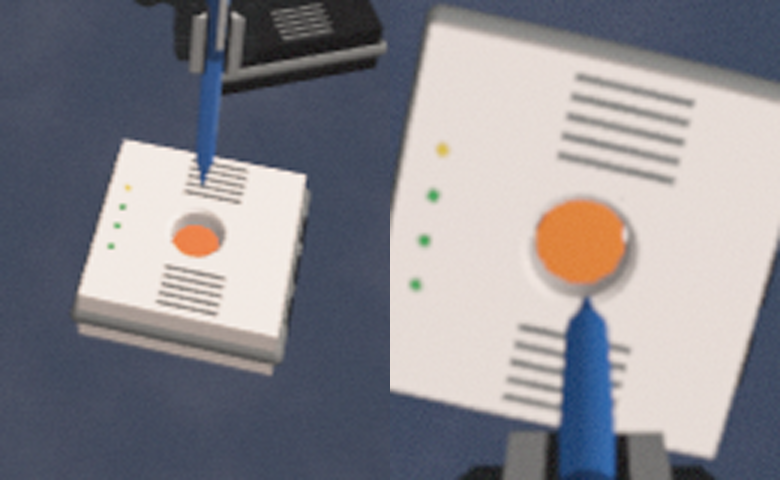

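The tip (wrist 315.7,245.3) is over the white hub. The button is centred at wrist (313.7,226.3), about 1.5 mm from the prediction. I correct for that and lower to just short of the stop.

Emit:
drive_tool:
  plan:
    - [0,0,0,0,-0.15,1.5,255]
    - [0,0,0,0,-0.15,3,255]
    - [0,0,0,0,-0.15,4.2,255]
    - [0,0,0,0,-0.15,4.8,255]
    - [0,0,0,0,-0.15,5.2,255]
    - [0,0,0,0,-0.15,5.4,255]
    - [0,0,0,0,-0.15,5.4,255]
    - [0,0,0,0,-0.15,5.4,255]

```text
t: 7.62
position: [0.4881, -0.14, 0.1306]
eef_rot: [3.14, 0.001, 1.498]
wrist_force: [-0.8, 0.8, 2.3]
width: 0.008
grip_force: 39.4
```

Emit:
drive_tool:
  plan:
    - [0,0,0,0,0,0.1,255]
    - [0,0,0,0,0,0.2,255]
    - [0,0,0,0,0,0.25,255]
    - [0,0,0,0,0,0.25,255]
    - [0,0,0,0,0,0.25,255]

```text
t: 8.03
position: [0.4882, -0.1401, 0.128]
eef_rot: [3.14, 0.001, 1.498]
wrist_force: [-1.8, 0.5, 8.7]
width: 0.0079
grip_force: 40.1
```

The force jumped to 8.7 N, so the button is on its stop. I add a little more and hold about a second.

Emit:
drive_tool:
  plan:
    - [0,0,0,0,0,0.05,255]
    - [0,0,0,0,0,0.05,255]
    - [0,0,0,0,0,0.05,255]
    - [0,0,0,0,0,0.05,255]
    - [0,0,0,0,0,0.05,255]
    - [0,0,0,0,0,0.05,255]
    - [0,0,0,0,0,0.05,255]
    - [0,0,0,0,0,0.05,255]
    - [0,0,0,0,0,0.05,255]
    - [0,0,0,0,0,0.05,255]

```text
t: 8.87
position: [0.4883, -0.1402, 0.1278]
eef_rot: [3.14, 0.001, 1.497]
wrist_force: [-2.2, -0.2, 13.8]
width: 0.0077
grip_force: 40.7
```

Emit:
drive_tool:
  plan:
    - [0,0,0,0,0,-0.5,255]
    - [0,0,0,0,0,-1.5,255]
    - [0,0,0,0,0,-3.5,255]
    - [0,0,0,0,0,-6.5,255]
    - [0,0,0,0,0,-9.5,255]
    - [0,0,0,0,0,-11,255]
    - [0,0,0,0,0,-11,255]
    - [0,0,0,0,0,-11,255]

```text
t: 9.53
position: [0.4881, -0.1401, 0.2377]
eef_rot: [3.14, 0.001, 1.497]
wrist_force: [0.9, -0.1, -0.8]
width: 0.0074
grip_force: 39.1
```

Run:
```python
from h import *
o=observe();print(o["position"],o["eef_rot"]);print(delta((.482,.252,.235)))
```

```text
[ 0.48814355 -0.14006066  0.23774751] [3.13956482e+00 1.21548251e-03 1.49746026e+00]
(array([0.002, 0.001, 0.   ]), array([39.06, -3.49,  0.22]))
```

Emit:
drive_tool:
  plan:
    - [0,0,0,2,-0.2,0,255]
    - [0,0,0,5,-0.5,0,255]
    - [0,0,0,8.5,-0.8,0,255]
    - [0,0,0,12,-1.1,0,255]
    - [0,0,0,15.5,-1.4,0,255]
    - [0,0,0,19,-1.7,0,255]
    - [0,0,0,22.5,-2.0,0,255]
    - [0,0,0,26,-2.4,0,255]
    - [0,0,0,29.5,-2.7,0,255]
    - [0,0,0,33,-3.0,0,255]
    - [0,0,0,36,-3.2,0,255]
    - [0,0,0,38,-3.4,0,255]
    - [0,0,0,39.1,-3.5,0.2,255]
    - [0,0,0,39.1,-3.5,2.2,255]
    - [0,0,0,39.1,-3.5,3.2,255]
    - [0,0,0,39.1,-3.5,3.2,255]
    - [0,0,0,39.1,-3.5,3.2,255]

```text
t: 10.95
position: [0.481, 0.2516, 0.204]
eef_rot: [-3.14, 0.002, 1.497]
wrist_force: [0.2, 0.2, 0.7]
width: 0.0077
grip_force: 39.1
```

Run:
```python
from h import *
o=observe();R=Ro.from_euler('xyz',o["eef_rot"]);print(o["position"],o["eef_rot"])
print("tip",o["position"]+R.apply([.0015,0,.110]))
f=grab_frame("scene");g=grab_frame("wrist")
c=[]
for n,i in(("scene",f),("wrist",g)):
    u,v=proj(n,(.482,.2535,.062)).astype(int);u=min(max(u,65),574);v=min(max(v,80),399)
    print(n,u-65,v-80,proj(n,(.482,.2535,.062)),proj(n,o["position"]+R.apply([.0015,0,.110])));c.append(cv2.resize(i[v-80:v+80,u-65:u+65,::-1],None,fx=3,fy=3,interpolation=2))
cv2.imwrite("pics/c5.png",np.hstack(c))
```

```text
[0.4809799  0.25160311 0.20400606] [-3.14034561e+00  1.96387120e-03  1.49668250e+00]
tip [0.48093817 0.25289371 0.09400341]
scene 258 111 [323.55184646 191.02838774] [323.31381986 178.14847209]
wrist 252 152 [317.25392408 232.14950947] [315.9674977  246.52254853]
```

View pics/c5.png

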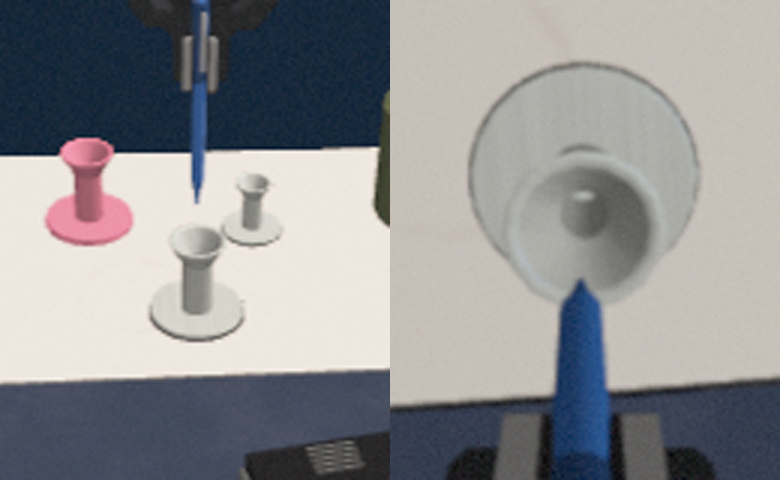

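The mouth centre (wrist 317.7,228.3) is about 2 mm beyond the tip in y and 1 mm in x. I correct for that and lower part way.

Emit:
drive_tool:
  plan:
    - [0,0,0,0.2,0.1,0.5,255]
    - [0,0,0,0.2,0.1,2,255]
    - [0,0,0,0.2,0.1,3.3,255]
    - [0,0,0,0.2,0.1,4.3,255]
    - [0,0,0,0.2,0.1,5.3,255]
    - [0,0,0,0.2,0.1,6.3,255]
    - [0,0,0,0.2,0.1,6.3,255]

```text
t: 11.63
position: [0.4819, 0.254, 0.1397]
eef_rot: [-3.14, 0.002, 1.497]
wrist_force: [-1.3, 0.4, -0.1]
width: 0.0079
grip_force: 39.1
```

Emit:
drive_tool:
  plan:
    - [0,0,0,0,0,0.8,255]
    - [0,0,0,0,0,1.6,255]
    - [0,0,0,0,0,2.1,255]
    - [0,0,0,0,0,2.3,255]
    - [0,0,0,0,0,2.3,255]

```text
t: 12.05
position: [0.4824, 0.2543, 0.1181]
eef_rot: [-3.141, 0.001, 1.498]
wrist_force: [0.0, -0.6, 0.2]
width: 0.0078
grip_force: 39.1
```

Free of contact and about 3 mm above the floor, so I open and let the pen settle.

Emit:
drive_tool:
  plan:
    - [0,0,0,0,0,0.1,255]
    - [0,0,0,0,0,0.2,255]
    - [0,0,0,0,0,0.2,255]
    - [0,0,0,0,0,0.2,180]
    - [0,0,0,0,0,0.2,120]
    - [0,0,0,0,0,0.2,60]
    - [0,0,0,0,0,0.2,0]
    - [0,0,0,0,0,0.2,0]
    - [0,0,0,0,0,0.2,0]
    - [0,0,0,0,0,0.2,0]
    - [0,0,0,0,0,0.2,0]
    - [0,0,0,0,0,0.2,0]

```text
t: 13.05
position: [0.4826, 0.2544, 0.1166]
eef_rot: [3.141, 0.001, 1.497]
wrist_force: [-0.7, 0.1, 0.6]
width: 0.0852
grip_force: 0.0
```

Emit:
drive_tool:
  plan:
    - [0,0,0,0,0,-2,0]
    - [0,0,0,0,0,-5,0]
    - [0,0,0,0,0,-8,0]
    - [0,0,0,0,0,-11,0]
    - [0,0,0,0,0,-13,0]
    - [0,0,0,0,0,-14,0]
    - [0,0,0,0,0,-14,0]
    - [0,0,0,0,0,-14,0]

```text
t: 13.72
position: [0.4826, 0.2545, 0.2557]
eef_rot: [-3.142, 0.001, 1.498]
wrist_force: [-0.2, 0.3, -0.7]
width: 0.0853
grip_force: 0.0
```

Run:
```python
from h import *
o=observe();print(o["position"],o["width"],o["wrist_force"])
f=grab_frame("scene");g=grab_frame("wrist")
cv2.imwrite("pics/c6.png",np.hstack([cv2.resize(i,None,fx=2,fy=2)[:,:,::-1] for i in(f[140:410,240:420],g[140:410,230:410])]))
```

```text
[0.48255865 0.25452996 0.25573573] 0.08530067634902175 [-0.20221843  0.3018146  -0.66623918]
```

View pics/c6.png

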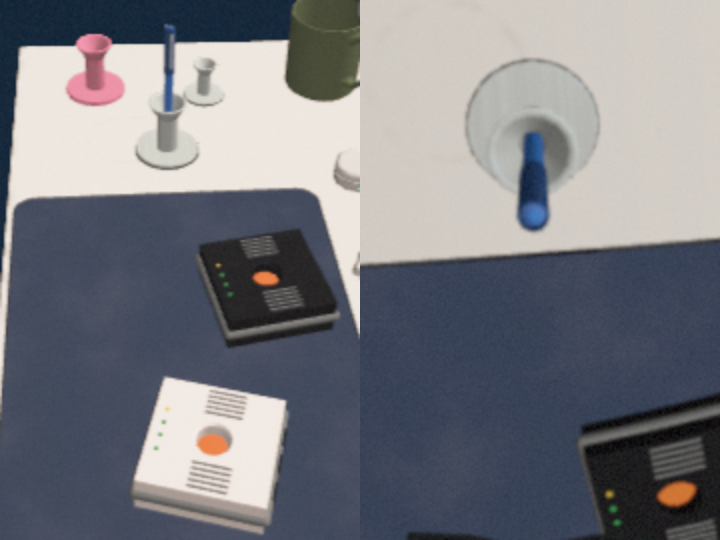

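The pen is back upright in its stand (crop 168,65), released, and the white button is up again (213,443).

```bash
python3 -c "
from rig import *
print(hand_in())"
```

```text
the job is handed in; nothing more can be done
None
```

The job is handed in (no verdict was shown): I pressed the white hub's button to its stop with the pen for about a second and let it spring back, then returned the pen upright to its stand, without touching the black hub.

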